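# Put the listening corner back in order

### The arm

A 6-joint arm with a two-finger parallel gripper is mounted at the origin on the work surface. World frame = base frame: x ahead of the robot, y to its left, z up, the work surface at z = 0. Lengths are in m, angles in rad, forces in N, time in s.
With the tool pointing down it reaches from about 0.425 to 0.95 m from the base axis. Payload 3.5 kg.
Tool frame: the origin (TCP) lies between the finger pads; the fingertips stand 19 mm ahead of it and the grasp point (between the pads) is the TCP; z points along the fingers, y is the line along which they close (so a half turn about z gives the same grasp; the last joint's range is limited). The gripper opens to 85 mm and grips with 20 to 120 N. Pads are 22 mm wide; open, the fingers measure 114 mm over their backs; the gripper's body (76 mm by 85 mm) begins 54 mm behind the grasp point. The pads swing forward as they close: fully open they stand 13 mm farther back than shut.
Start: joints at [1.089, 0.286, 1.577, -0, 1.279, -0.15], TCP at [0.22, 0.638, 0.25] pointing down, gripper open.
Joint ranges: [-2.77, 2.77], [-0.9, 2.22], [0.21, 2.48], [-1.53, 4.67], [0.24, 2.81], [-2.84, 2.84]. Speed limits (rad/s): [2.79, 2.79, 3.14, 3.14, 3.14, 3.14].

### API

Orientations are given as a unit quaternion [x, y, z, w].
In Python, from plant import get_state, cams, ctrl gives the robot as it stands. The module is installed in compiled form; this text tells all that it offers.
- The arm moves only by the tool jog_arm, never from a script. Its argument "deltas" is text: rows parted by semicolons, each of 6 numbers parted by spaces: the shift along the world's x, y, z normalised to -1 to 1, where 1 is 0.02 m, then the turn, a rotation vector about the world's x, y, z normalised to -1 to 1, where 1 is 0.1 rad. In form: x y z ax ay az; .... A call has 1 to 20 rows; each row shifts and turns the commanded pose from where the row before left it; what a row does not reach is not made up. A row lasts 1/8 s, in which the tool goes at most 62.5 mm and 10.7 degrees, less where a joint would pass 70% of its speed; a pose out of reach is approached as far as the arm can. A call with a number of a shift or a turn outside -1 to 1 is refused whole. A call with a gripper value outside its range is refused whole. "gripper" is the opening, from 0 (shut) to 1 (fully open), set as the call begins (left out, the last holds). The fingers move at their own pace and stop on an object; "squeeze" is the grip in N (left out, the last holds). Time passes only in rows, so rows that do not move let the fingers close. It gives the time, the measured TCP pose, the force, the opening and the grip force at its end, in the units of the state.
- get_state(): the state, without advancing time (a new reading comes with each control period).
- cams.read_camera(name): name is "scene" or "top" or "wrist"; returns a dict with "color" (400x640x3 uint8, blue, green, red), "vfov" (degrees; the focal length in pixels is half the picture's height over the tangent of half this angle, whatever the lens; pixels are square), "cx", "cy" (the principal point, pixels), "rvec" (rotation vector, rad) and "tvec" (3), from world to camera coordinates, as OpenCV has them. Camera axes: x right, y down, z forward; pixel columns grow to the right and rows downward; lengths in m; the calibration is good to about 2 mm. The wrist camera is an equidistant fisheye: a pixel r from the principal point sees the ray r / f radians off the axis. A picture is of the moment at which its call begins. There is no depth.
- ctrl.sign_off(): hands the job in; it is judged then, once.
The state is a dict: "time": time; "qpos": joint angles; "dq": joint speeds; "joint_efforts": joint torques, N m; "eef_pos": TCP position; "tcp_rot": TCP orientation; "contact_force": force on the tool from outside, world axes, zero at the start; "wrist_torque": the same for the moment, N m; "opening": opening from 0.0 (shut) to 1.0 (fully open); "finger_force": force on a finger pad.
Only numpy, scipy, OpenCV 4.12 (cv2) and the standard library are available. Lean on these libraries where they do the work, as an engineer would, in place of code of your own. Each camera call takes 0.05 s, during which the arm holds its last target. There are 200 camera calls.

### The job

Put the four things back where they belong: the round blue tumbler on the round walnut coaster, the square white tumbler on the square walnut coaster and lined up with its edges, the aluminium record weight on its black rubber pad (where the blue tumbler has been left), and the stylus tub flat inside the pale wooden tray. Stand each one upright in the middle of its place, setting it down gently rather than dropping it, and let go. Leave the plant pot and the record brush where they are.

Things in the scene. Friction and masses are not known exactly. Their poses are not given: they have to be found in the camera images.
- round_tumbler: Blue ceramic tumbler, round, open at the top, empty; 82 mm high, outside diameter 58 mm at the foot widening to 65 mm at the rim, wall 4 mm, about 0.24 kg. At the start it stands upright on the black weight pad. Origin: centre of the underside; z up.
- square_tumbler: White ceramic tumbler, square in plan, open at the top, empty; 56 x 56 mm outside, 78 mm high, wall 5 mm, about 0.26 kg. It stands upright on the bench. Origin: centre of the underside; z up, x and y square to its sides.
- record_weight: Aluminium record weight: plain upright cylinder, diameter 60 mm, 44 mm high, with two dark grooves and a small dark spindle hole in its top; about 0.36 kg. It stands on the bench. Origin: centre of the underside; z up.
- stylus_tub: Closed plastic tub of spare styli, white with a green clip-on lid that stays shut: 70 mm along its x (74 mm over the clips), 46 mm along its y, 36 mm high; about 0.07 kg. It stands on the bench. Origin: centre of the underside; z up.
- round_coaster: Round walnut (dark brown) coaster, fixed to the bench; diameter 100 mm, 8 mm thick, flat top. Origin: centre of the underside, at bench height; z up.
- square_coaster: Square walnut (dark brown) coaster, fixed to the bench; 96 x 96 mm, 8 mm thick, flat top. Origin: centre of the underside, at bench height; z up, x and y square to its edges.
- weight_pad: Round black rubber pad for the record weight, fixed to the bench; diameter 100 mm, 5 mm thick, flat top, with a thin bright aluminium edge (106 mm over it) at its foot. Origin: centre of the underside, at bench height; z up.
- tub_tray: Shallow pale wooden tray with a cork floor, for the stylus tub, fixed to the bench; outside 104 mm along its x and 80 mm along its y, walls 5 mm thick rising to 10 mm above the bench, floor 5 mm above the bench (inside 94 x 70 mm, 5 mm deep). Origin: centre of the underside, at bench height; z up.
- plant_pot: Bystander: small terracotta pot with a green succulent, loose; diameter 68 mm, about 82 mm high with the leaves. Origin: centre of the underside; z up.
- record_brush: Bystander: record brush lying on the bench, red top on a black base, loose; 94 mm along its x, 30 mm along its y, 28 mm high. Origin: centre of the underside; z up.
There are look-alikes about, which are no part of the job. What is shaped like the square_coaster but purple or red is not meant.

How it is judged:
By the outcome, as a careful person would: the job done as asked, in the order asked, and still so for the second after the job is handed in, with the robot touching nothing.
It also fails if it takes over 109 s, if anything falls off the work surface, if the arm or the gripper's body presses on something with over 40 N, if the wrist force passes 120 N, or if a joint passes its speed limit or range.

## Working session

There is one attempt and no reset: what is moved stays moved. The work goes in short steps, Python scripts to look and compute and a tool call to move; the robot and the scene stay as the last step left them, time stands still between calls to the robot, and variables do not carry over. Pictures are saved under pics/ and viewed, at most 14 in all, crops included, and the job is handed in when it is done.

Besides the shell and the picture viewer there is one more tool, called after "Emit:" as name(argument=value, ...) on one line, values as JSON. jog_arm: Moves the arm, as the interface text tells. Its arguments: {"type":"object","properties":{"deltas":{"type":"string"},"gripper":{"type":"number"},"squeeze":{"type":"number"}},"required":["deltas"]}

```bash
mkdir -p pics; ls; python3 - <<'E'
from plant import get_state, cams, ctrl
import cv2
for n in ["scene","top"]:
    d=cams.read_camera(n); cv2.imwrite(f"pics/{n}0.png",d["color"]); print(n,d["vfov"],d["cx"],d["cy"],d["rvec"],d["tvec"])
s=get_state();print(s)
E
```

```text
pics
scene 42.89131454851947 324.5078091336312 196.1150990935445 [ 1.05276534  2.39666815 -1.05747088] [ 0.32556754 -0.22927807  1.48023458]
top 43.74860995529659 311.5974010050999 207.14779299393737 [ 2.17830702 -2.150808    0.11163481] [0.02688504 0.51456677 1.14695723]
{'time': 0.1, 'qpos': array([ 1.08900891e+00,  2.87154291e-01,  1.57799359e+00,  6.18115220e-06,
        1.27859353e+00, -1.50015311e-01]), 'dq': array([-3.21165160e-04, -1.98282699e-03, -2.86945465e-03, -6.77774851e-04,
        2.75356045e-05, -2.64047315e-04]), 'joint_efforts': array([ 6.71840371e-04, -4.07295156e+01, -2.93699956e+01, -1.98250304e-04,
        3.44714783e-03, -3.50058649e-06]), 'eef_pos': array([0.21958976, 0.63771656, 0.249054  ]), 'tcp_rot': array([ 1.65127072e-01,  9.86271715e-01, -1.02029840e-03, -3.36593912e-04]), 'contact_force': array([-0.36066083, -0.15695245, -0.1543508 ]), 'wrist_torque': array([ 0.0104382 , -0.01165498,  0.04476335]), 'finger_force': 0.0, 'opening': 0.9998792857583959}
```

View pics/top0.png

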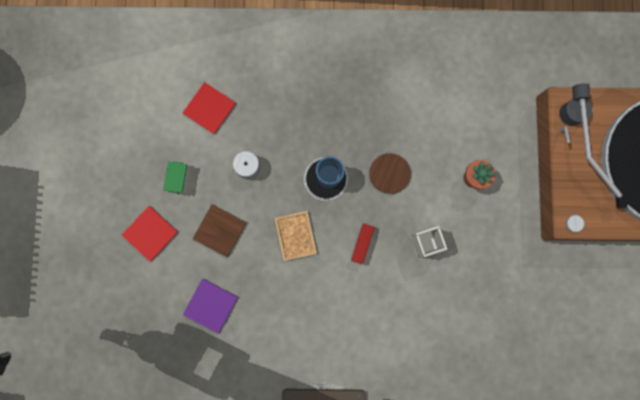

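View pics/scene0.png

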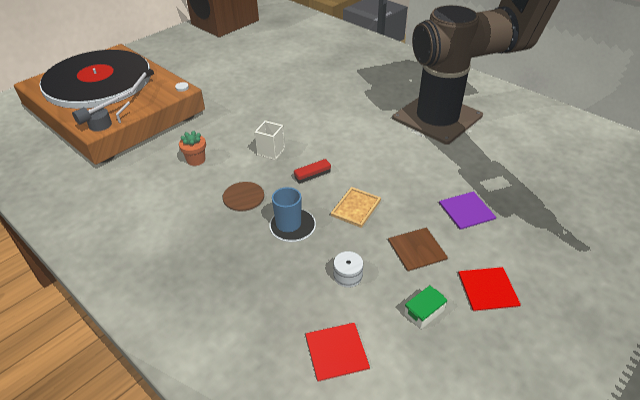

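The top view shows these (pixels):
- **Work objects:** blue tumbler (330,170) on the pad (326,179), weight (246,165), green tub (176,177), white square tumbler (431,241).
- **Places:** round coaster (390,173), tray (296,236).
- **Bystanders:** brush (363,244), pot (481,175).
- **Square-coaster candidates:** red (210,108), red (150,234), purple (210,306) and dark brown (219,230). Only the brown one is walnut, so that is the one meant. I'll confirm it in a crop.

```bash
cat > h.py <<'E'
import numpy as np, cv2
from scipy.optimize import least_squares
def cam(n):
    from plant import cams
    return cams.read_camera(n)
def rays(d,px):
    px=np.atleast_2d(px).astype(float); R=cv2.Rodrigues(np.array(d["rvec"]))[0]; f=200/np.tan(np.radians(d["vfov"])/2)
    v=(px-[d["cx"],d["cy"]])
    if d.get("fish"):
        r=np.linalg.norm(v,axis=1)+1e-9; t=r/f; ray=np.c_[v/r[:,None]*np.sin(t)[:,None],np.cos(t)]
    else: ray=np.c_[v/f,np.ones(len(v))]
    return -R.T@np.array(d["tvec"]), ray@R
def plane(d,px,z):
    c,r=rays(d,px); return (c+r*((z-c[2])/r[:,2])[:,None])[:,:2]
def blob(mask,seed=None,rng=60):
    mask=cv2.morphologyEx(mask.astype(np.uint8),cv2.MORPH_CLOSE,np.ones((3,3)))
    cs,_=cv2.findContours(mask,cv2.RETR_EXTERNAL,cv2.CHAIN_APPROX_NONE)
    cs=[c for c in cs if cv2.contourArea(c)>60]
    if seed is not None: cs=[c for c in cs if np.linalg.norm(c[:,0].mean(0)-seed)<rng]
    return max(cs,key=cv2.contourArea)[:,0]
def rect(p):
    (c,s,a)=cv2.minAreaRect((p*1000).astype(np.float32)); return np.round(c,1),np.round(s,1),round(a,1)
def circ(p):
    f=lambda q:np.hypot(p[:,0]-q[0],p[:,1]-q[1])-q[2]
    r=least_squares(f,[*p.mean(0),.04],loss="soft_l1",f_scale=.001); return np.round(r.x*1000,1)
E
python3 - <<'E'
from h import *
import pickle
T=cam("top"); S=cam("scene"); pickle.dump((T,S),open("ts.pkl","wb"))
for n,d in (("T",T),("S",S)): print(n,"cam",rays(d,[0,0])[0].round(3))
for n,d in (("top",T),("scene",S)):
    hsv=cv2.cvtColor(d["color"],cv2.COLOR_BGR2HSV)
    pts=dict(top=dict(blue=(330,165),wt=(250,172),tub=(176,177),sq=(219,225),rc=(390,173),pad=(322,190),tray=(296,255),cork=(296,236),sqt=(420,236),bench=(300,120)),
     scene=dict(blue=(287,215),wt=(348,275),tub=(425,303),sq=(417,248),rc=(243,196),pad=(295,232),cork=(355,205),bench=(380,350)))[n]
    print(n,{k:hsv[v[1],v[0]].tolist() for k,v in pts.items()})
c=T["color"]; a=cv2.resize(c[125:275,140:290],(396,396),interpolation=3); b=cv2.resize(c[125:275,300:450],(396,396),interpolation=3)
cv2.imwrite("pics/crop.png",np.hstack([a,b]))
E
```

```text
T cam [0.389 0.028 1.195]
S cam [1.132 0.61  0.834]
top {'blue': [103, 97, 76], 'wt': [100, 8, 204], 'tub': [67, 129, 134], 'sq': [11, 130, 92], 'rc': [11, 129, 93], 'pad': [90, 7, 35], 'tray': [16, 109, 182], 'cork': [16, 113, 182], 'sqt': [30, 15, 134], 'bench': [30, 14, 130]}
scene {'blue': [104, 100, 123], 'wt': [99, 11, 166], 'tub': [69, 190, 160], 'sq': [12, 145, 118], 'rc': [13, 127, 122], 'pad': [40, 12, 65], 'cork': [18, 134, 225], 'bench': [34, 22, 182]}
```

View pics/crop.png

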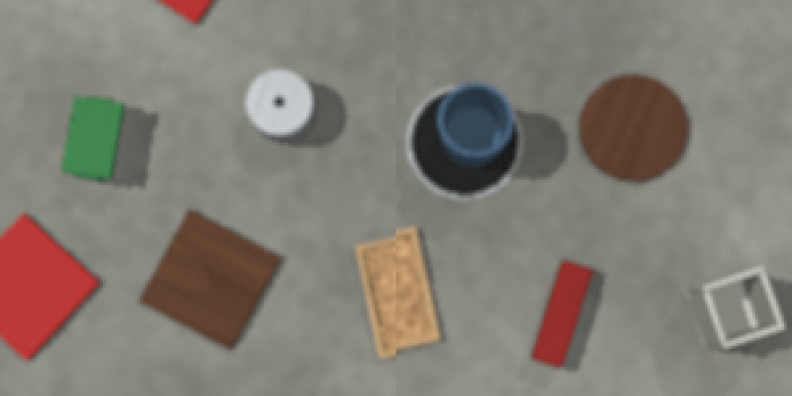

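The crop confirms that the brown square (219,230 in the full view) has walnut grain; the other squares are plain red or purple. Next I measure everything.

```bash
cat > m.py <<'E'
from h import *
def hs(d): return [x.astype(int) for x in cv2.split(cv2.cvtColor(d["color"],cv2.COLOR_BGR2HSV))]
def measure(T,S):
  for n,d,sd in (("top",T,dict(blue=(330,170),wt=(246,165),tub=(176,177),sq=(219,230),rc=(390,173),pad=(326,179),tray=(296,236),sqt=(431,241))),
               ("scene",S,dict(blue=(287,208),wt=(348,265),tub=(425,303),sq=(417,248),rc=(243,196),pad=(293,224),tray=(355,207),sqt=(269,140)))):
    H,s,v=hs(d); br=(H<14)&(s>80)&(v<150)&(H>5)
    print(n)
    try:
      print(" sq",rect(plane(d,blob(br,sd["sq"],25),.008))); print(" rc",circ(plane(d,blob(br,sd["rc"],25),.008)))
      print(" tray",rect(plane(d,blob((H>12)&(H<25)&(s>70)&(v>130),sd["tray"],25),.010)))
      print(" tublid",rect(plane(d,blob((H>50)&(H<85)&(s>90),sd["tub"],25),.036)))
    except Exception as e: print(e)
T=S=None
E
python3 - <<'E'
from m import *; import pickle
T,S=pickle.load(open("ts.pkl","rb")); measure(T,S)
for n,d,bs,ws in (("top",T,(330,170),(246,160)),("scene",S,(287,208),(348,262))):
    H,s,v=hs(d); nad=rays(d,[0,0])[0][:2]
    b=blob((H>95)&(H<115)&(s>60),bs,30)
    for z,R in((.087,.0325),(.005,.029)):
        p=plane(d,b,z)
        # one-sided support: rim = far side from camera nadir, foot = near side
        o=p.mean(0); u=(o-nad)/np.linalg.norm(o-nad); w=np.array([-u[1],u[0]])
        print(" blue z",z,"extent along",((p-nad)@u).min().round(4),((p-nad)@u).max().round(4),"side mid",(((p-nad)@w).max()+((p-nad)@w).min())/2,"width",np.ptp(p@w))
        far=((p-nad)@u).max()-R if z>.05 else ((p-nad)@u).min()+R
        print("   centre",(nad+u*far+w*(((p-nad)@w).max()+((p-nad)@w).min())/2).round(4))
    wb=blob((s<14)&(v>185) if n=="top" else (s<14)&(v>200),ws,25)
    print(" wt top",circ(plane(d,wb,.044)),len(wb))
H,s,v=hs(T)
y,x=np.nonzero(v[155:172,238:256]<90); print("hole",plane(T,[x.mean()+238,y.mean()+155],.044),len(x))
H,s,v=hs(S)
y,x=np.nonzero(v[255:270,340:356]<90); print("hole S",plane(S,[x.mean()+340,y.mean()+255],.044),len(x))
H,s,v=hs(T)
m=(v>165)&(s<25); print("sqt",rect(plane(T,blob(m,(431,241),25),.078)))
m=((v>165)&(s<25)); m[:195]&=True; m2=m.copy(); 
p=np.argwhere(m[150:215,295:360])[:,::-1]+[295,150]; print("pad ring",circ(plane(T,p,.001)),len(p))
m=v<55; b=blob(m,(326,179),30); print("pad dark",circ(plane(T,b[b[:,1]>180],.005)))
H,s,v=hs(S); p=np.argwhere((v>225)[195:250,260:325]&(s[195:250,260:325]<30))[:,::-1]+[260,195]; print("pad ring S",circ(plane(S,p,.001)),len(p))
E
```

```text
top
 sq (array([457.9, 253.3]), array([93.5, 92.6]), 62.8)
 rc [ 601.7 -153.6   47.1]
 tray (array([448. ,  71.5]), array([104.9,  81.2]), 13.3)
 tublid (array([581.4, 356.8]), array([44.3, 70.9]), 82.5)
scene
 sq (array([461.9, 255.1]), array([97.2, 97.5]), 62.9)
 rc [ 604.6 -151.3   48.9]
 tray (array([452. ,  73.7]), array([113. ,  84.5]), 13.3)
 tublid (array([588.8, 357.3]), array([46.1, 81.8]), 82.2)
 blue z 0.087 extent along 0.1666 0.2377 side mid 3.3843380157286274e-06 width 0.06795547510066723
   centre [ 0.5912 -0.0061]
 blue z 0.005 extent along 0.179 0.2553 side mid 3.634709473478853e-06 width 0.0729827836266562
   centre [ 0.5939 -0.0065]
 wt top [614.5 190.8  26.8] 64
 blue z 0.087 extent along 0.7137 0.8496 side mid -0.00011534863959050158 width 0.061692930376701094
   centre [ 0.5953 -0.0058]
 blue z 0.005 extent along 0.7921 0.9428 side mid -0.00012800764368866083 width 0.06846345720073577
   centre [ 0.5926 -0.0088]
 wt top [615.6 190.4  28.3] 72
hole [[0.61392345 0.19024042]] 3
hole S [[0.61411549 0.18970912]] 7
sqt (array([ 436.7, -234.7]), array([56.1, 55.2]), 19.0)
pad ring [ -2166.7 192705.9 192675.2] 4
pad dark [588.2   0.9  44.7]
pad ring S [ 5.879e+02 -5.000e-01  5.140e+01] 23
```

Emit:
jog_arm(deltas="0.58 -1 0 0 0 0;0.58 -1 0 0 0 0;0.58 -1 0 0 0 0;0.58 -1 0 0 0 0;0.58 -1 0 0 0 0;0.58 -1 0 0 0 0;0.58 -1 0 0 0 0;0.58 -1 0 0 0 0;0.58 -1 0 0 0 0;0.58 -1 0 0 0 0;0.58 -1 0 0 0 0;0.58 -1 0 0 0 0;0.58 -1 0 0 0 0;0.58 -1 0 0 0 0;0.58 -1 0 0 0 0;0.58 -1 0 0 0 0;0.58 -1 0 0 0 0;0.58 -1 0 0 0 0;0.58 -1 0 0 0 0;0.58 -1 0 0 0 0", gripper=1)

```text
time: 2.7
eef_pos: [0.4521, 0.2367, 0.2504]
tcp_rot: [0.165, 0.986, 0.0, 0.0]
contact_force: [0.2, 0.5, -0.0]
opening: 1.0
finger_force: 0.0
```

Emit:
jog_arm(deltas="0.58 -1 0 0 0 0;0.58 -1 0 0 0 0;0.58 -1 0 0 0 0;0.58 -1 0 0 0 0;0.58 -1 0 0 0 0;0.58 -1 0 0 0 0;0.58 -1 0 0 0 0;0.58 -1 0 0 0 0;0.58 -1 0 0 0 0;0.58 -1 0 0 0 0;0.58 -1 0 0 0 0;0.58 -1 0 0 0 0;0 0 0 0 0 0")

```text
time: 4.32
eef_pos: [0.5918, -0.0034, 0.2502]
tcp_rot: [0.166, 0.986, -0.0, -0.0]
contact_force: [-0.2, 0.6, 0.7]
opening: 0.999
finger_force: 0.0
```

```bash
python3 - <<'E'
from h import *; import pickle
from plant import get_state
W=cam("wrist"); W["fish"]=1; pickle.dump(W,open("w1.pkl","wb")); cv2.imwrite("pics/w1.png",W["color"])
s=get_state(); print(s["eef_pos"],s["tcp_rot"],rays(W,[0,0])[0],W["vfov"],W["cx"],W["cy"],s["time"])
def proj(P):
    R=cv2.Rodrigues(np.array(W["rvec"]))[0]; v=R@np.array(P)+W["tvec"]; f=200/np.tan(np.radians(W["vfov"])/2)
    t=np.arctan2(np.hypot(v[0],v[1]),v[2]); return (np.array([W["cx"],W["cy"]])+f*t*v[:2]/np.hypot(v[0],v[1])).round(1)
for n,P in dict(blue=(.593,-.0065,.087),rc=(.603,-.1525,.008),pad=(.588,0,.005),wt=(.6145,.19,.044),sq=(.46,.254,.008),sqt=(.437,-.235,.078),tray=(.45,.0726,.01)).items(): print(n,proj(P))
E
```

```text
[ 0.59132411 -0.00253595  0.25004738] [ 1.65766594e-01  9.86164923e-01  1.92499099e-04 -3.80709652e-04] [0.51400542 0.02254818 0.37400919] 65.70646984690485 316.91988071525594 195.4802367326176 4.375
blue [315.2 184.6]
rc [213.3 209.9]
pad [319.2 160.2]
wt [479.4 139.5]
sq [475.4   9.6]
sqt [ 86.2 124.9]
tray [339.7  32.1]
```

View pics/w1.png

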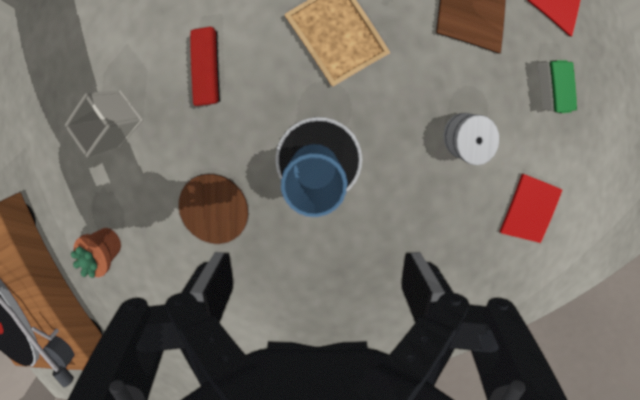

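The wrist view shows the blue rim at (315,184), pad (319,157), round coaster (214,208), weight (478,140), tray (337,38) and square tumbler (104,122). These match the projections, so I'll measure in this view too.

```bash
python3 - <<'E'
from m import *; import pickle
W=pickle.load(open("w1.pkl","rb")); H,s,v=hs(W); d=W
print({k:[int(c[p[1],p[0]]) for c in (H,s,v)] for k,p in dict(blue=(315,190),rimb=(315,213),rc=(214,208),wt=(470,140),pad=(290,165),ring=(279,165)).items()})
print("rc",circ(plane(d,blob((H<14)&(s>80)&(v<150),(214,208),25),.008)))
print("tray",rect(plane(d,blob((H>12)&(H<25)&(s>70)&(v>130),(337,38),25),.010)))
b=blob((H>95)&(H<115)&(s>60),(315,184),30)
p=plane(d,b[b[:,1]>184],.087); print("blue rim",circ(p))
print("wt",circ(plane(d,blob((s<16)&(v>190),(478,140),25),.044)))
y,x=np.nonzero(v[130:150,468:488]<90); print("hole",plane(d,[x.mean()+468,y.mean()+130],.044),len(x))
b=blob(v<70,(319,157),30); q=b[(b[:,1]<150)]; print("pad dark",circ(plane(d,q,.005)),len(q))
pts=[]
for a in np.radians(np.arange(170,371,5)):
    rr=np.arange(32,50,.5); xs=319+rr*np.cos(a); ys=158+rr*np.sin(a); pr=cv2.remap(v.astype(np.float32),xs.astype(np.float32)[None],ys.astype(np.float32)[None],1)[0]; k=pr.argmax(); pts.append((xs[k],ys[k]))
pts=np.array(pts); print("pad ring",circ(plane(d,pts,.001)))
E
```

```text
{'blue': [104, 115, 71], 'rimb': [104, 114, 105], 'rc': [12, 147, 104], 'wt': [105, 3, 194], 'pad': [103, 111, 133], 'ring': [120, 8, 68]}
rc [ 602.  -154.2   48.5]
tray (array([448.3,  69.9]), array([105. ,  81.2]), 13.2)
blue rim [593.2  -8.4  31.5]
wt [613.8 189.   26.5]
hole [[0.61512293 0.18886987]] 21
pad dark [588.8  -1.6  47.9] 109
pad ring [588.7  -1.4  52. ]
```

Emit:
jog_arm(deltas="0.05 -0.22 0 0 0 0;0 0 -1 0 0 0;0 0 -1 0 0 0;0 0 -1 0 0 0;0 0 -1 0 0 0;0 0 -1 0 0 0;0 0 -1 0 0 0;0 0 -1 0 0 0;0 0 -1 0 0 0;0 0 -1 0 0 0;0 0 -0.9 0 0 0;0 0 0 0 0 0")

```text
time: 5.88
eef_pos: [0.5907, -0.006, 0.0501]
tcp_rot: [0.165, 0.986, 0.0, -0.002]
contact_force: [0.6, -0.1, 0.5]
opening: 1.003
finger_force: 0.0
```

Emit:
jog_arm(deltas="0 0 0 0 0 0;0 0 0 0 0 0;0 0 0 0 0 0;0 0 0 0 0 0;0 0 0 0 0 0;0 0 0 0 0 0", gripper=0, squeeze=40)

```text
time: 6.62
eef_pos: [0.5929, -0.0065, 0.0536]
tcp_rot: [0.165, 0.986, -0.0, 0.001]
contact_force: [-1.4, -1.5, 6.3]
opening: 0.729
finger_force: 37.5
```

Emit:
jog_arm(deltas="0 0 0.5 0 0 0;0 0 1 0 0 0;0 0 0.5 0 0 0;0.05 -0.8 0 0 0 0;0.05 -0.8 0 0 0 0;0.05 -0.8 0 0 0 0;0.05 -0.8 0 0 0 0;0.05 -0.8 0 0 0 0;0.05 -0.8 0 0 0 0;0.05 -0.8 0 0 0 0;0.05 -0.8 0 0 0 0;0.05 -0.8 0 0 0 0;0 -0.1 0 0 0 0;0 0 -0.7 0 0 0;0 0 -0.7 0 0 0;0 0 -0.2 0 0 0;0 0 0 0 0 0;0 0 0 0 0 0")

```text
time: 8.88
eef_pos: [0.6014, -0.1522, 0.0607]
tcp_rot: [0.165, 0.986, -0.0, 0.0]
contact_force: [1.0, 0.4, -3.2]
opening: 0.733
finger_force: 38.8
```

```bash
cat > st.py <<'E'
from plant import get_state; import numpy as np
from scipy.spatial.transform import Rotation as R
s=get_state(); y=R.from_quat(s["tcp_rot"]).as_matrix()[:,1]
print(s["time"],s["eef_pos"].round(4),"yaw",np.degrees(np.arctan2(y[1],y[0])).round(2),"F",s["contact_force"].round(1),s["opening"],s["finger_force"])
E
python3 st.py; python3 - <<'E'
from h import *
W=cam("wrist"); cv2.imwrite("pics/w2.png",W["color"])
E
```

```text
8.875 [ 0.6014 -0.1522  0.0607] yaw 71.01 F [ 1.   0.4 -3.2] 0.7334437950752325 38.78844546619803
```

View pics/w2.png

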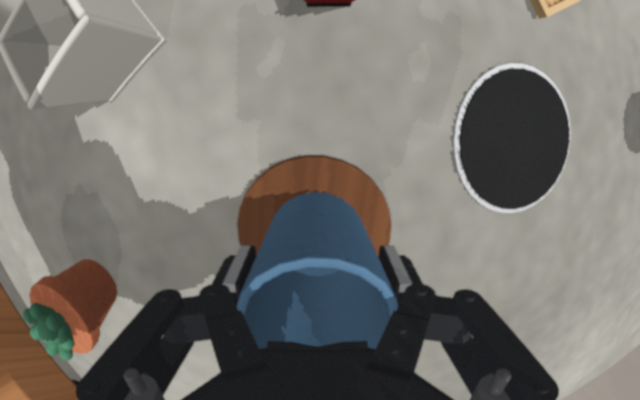

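The picture shows the blue tumbler held upright over the round coaster (315,220) and the pad cleared (513,138). Now I lower it gently.

Emit:
jog_arm(deltas="0.02 -0.02 -0.05 0 0 0;0 0 -0.05 0 0 0;0 0 -0.05 0 0 0;0 0 -0.04 0 0 0;0 0 0 0 0 0")

```text
time: 9.55
eef_pos: [0.6015, -0.1527, 0.0568]
tcp_rot: [0.165, 0.986, -0.0, 0.0]
contact_force: [-1.1, -0.3, -0.9]
opening: 0.73
finger_force: 38.9
```

Emit:
jog_arm(deltas="0 0 -0.03 0 0 0;0 0 0 0 0 0")

```text
time: 9.8
eef_pos: [0.6017, -0.1528, 0.0568]
tcp_rot: [0.165, 0.986, -0.0, 0.0]
contact_force: [-3.2, -0.2, 3.9]
opening: 0.729
finger_force: 39.0
```

Emit:
jog_arm(deltas="0 0 0 0 0 0;0 0 0 0 0 0;0 0 0 0 0 0;0 0 0 0 0 0", gripper=1)

```text
time: 10.3
eef_pos: [0.6015, -0.1526, 0.0558]
tcp_rot: [0.165, 0.986, -0.0, 0.0]
contact_force: [0.3, 0.0, -0.3]
opening: 1.0
finger_force: 0.0
```

Emit:
jog_arm(deltas="0 0 0.5 0 0 0;0 0 1 0 0 0;0 0 1 0 0 0;0 0 1 0 0 0;0 0 1 0 0 0;0 0 1 0 0 0;-0.9 -0.45 1 0 0 -1;-0.9 -0.45 1 0 0 -1;-0.9 -0.45 0.5 0 0 -1;-0.9 -0.45 0 0 0 -1;-0.9 -0.45 0 0 0 -1;-0.9 -0.45 0 0 0 -1;-0.9 -0.45 0 0 0 -1;-0.9 -0.45 0 0 0 -1;-0.9 -0.45 0 0 0 -1;-0.1 -0.05 0 0 0 0;0 0 0 0 0 0")

```text
time: 12.42
eef_pos: [0.4377, -0.2346, 0.2164]
tcp_rot: [0.577, 0.817, 0.0, 0.0]
contact_force: [0.2, -0.2, 0.5]
opening: 1.0
finger_force: 0.0
```

```bash
python3 st.py; python3 - <<'E'
from h import *; import pickle
W=cam("wrist"); cv2.imwrite("pics/w3.png",W["color"]); W["fish"]=1; pickle.dump(W,open("w3.pkl","wb"))
T=cam("top"); pickle.dump(T,open("t3.pkl","wb"))
E
```

```text
12.425 [ 0.4377 -0.2346  0.2164] yaw 19.49 F [ 0.2 -0.2  0.5] 0.9995686139575253 0.0
```

View pics/w3.png

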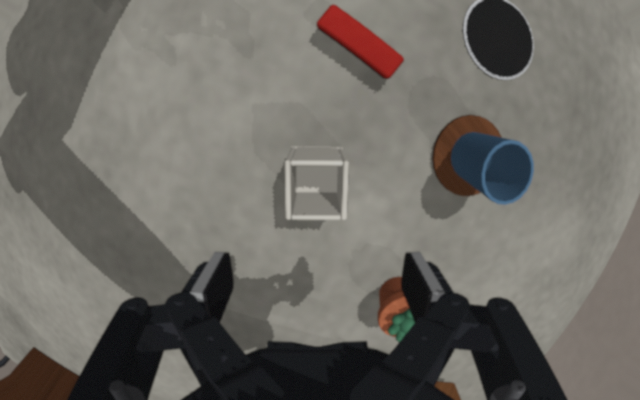

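The view shows the square rim centred near (316,189), nearly square to the fingers. The blue tumbler stands on its coaster at (480,160).

```bash
python3 - <<'E'
from m import *; import pickle
d=pickle.load(open("w3.pkl","rb")); H,s,v=hs(d)
m=(v>185)&(s<30); p=blob(m,(316,189),25); print("sqt w",rect(plane(d,p,.078)),len(p))
b=blob((H>95)&(H<115)&(s>60),(495,165),30); print("blue rim w",circ(plane(d,b[b[:,0]>505],.090)))
d=pickle.load(open("t3.pkl","rb")); H,s,v=hs(d)
b=blob((H>95)&(H<115)&(s>60),(395,165),30); c=rays(d,[0,0])[0]; u=np.array([602.5,-153])-c[:2]*1000;u/=np.linalg.norm(u)
p=plane(d,b,.090); k=(p-p.mean(0))@u>0; print("blue rim top",circ(p[k]))
E
```

```text
Traceback (most recent call last):
  File "h.py", line 20, in blob
    return max(cs,key=cv2.contourArea)[:,0]
           ~~~^^^^^^^^^^^^^^^^^^^^^^^^
ValueError: max() iterable argument is empty
```

```bash
python3 - <<'E'
from m import *; import pickle
d=pickle.load(open("w3.pkl","rb")); H,s,v=hs(d)
print(v[189,280:356].tolist())
for t in (150,160,170):
  try:
    p=blob((v>t)&(s<30),(316,189),25); print("sqt w",rect(plane(d,p,.078)),len(p))
  except ValueError: print(t,"none")
b=blob((H>95)&(H<115)&(s>60),(495,165),30); print("blue rim w",circ(plane(d,b[b[:,0]>505],.090)))
d=pickle.load(open("t3.pkl","rb")); H,s,v=hs(d)
b=blob((H>95)&(H<115)&(s>60),(395,165),30); c=rays(d,[0,0])[0]; u=np.array([602.5,-153])-c[:2]*1000;u/=np.linalg.norm(u)
p=plane(d,b,.090); k=(p-p.mean(0))@u>0; print("blue rim top",circ(p[k]))
E
```

```text
[92, 92, 92, 95, 112, 148, 176, 188, 190, 180, 155, 126, 109, 105, 113, 136, 160, 175, 183, 185, 185, 184, 182, 182, 183, 185, 185, 185, 183, 180, 180, 182, 184, 184, 183, 180, 177, 170, 157, 139, 128, 127, 127, 128, 128, 127, 127, 129, 127, 128, 128, 128, 128, 128, 127, 126, 120, 108, 101, 98, 99, 104, 129, 162, 183, 189, 185, 170, 151, 140, 138, 138, 139, 139, 139, 141]
sqt w (array([ 441.1, -235.3]), array([65. , 56.1]), 19.3) 254
sqt w (array([ 436.4, -236.4]), array([54.9, 55. ]), 19.2) 233
sqt w (array([ 436.5, -236.9]), array([54.6, 54.2]), 19.4) 439
blue rim w [ 601.7 -154.3   31.4]
blue rim top [ 601.1 -152.1   30.9]
```

Emit:
jog_arm(deltas="-0.05 -0.05 0 0 0 -0.05;0 0 -1 0 0 0;0 0 -1 0 0 0;0 0 -1 0 0 0;0 0 -1 0 0 0;0 0 -1 0 0 0;0 0 -1 0 0 0;0 0 -1 0 0 0;0 0 -1 0 0 0;0 0 -0.5 0 0 0;0 0 0 0 0 0")

```text
time: 13.9
eef_pos: [0.4362, -0.2352, 0.0453]
tcp_rot: [0.58, 0.815, 0.0, -0.001]
contact_force: [-1.1, -0.2, 0.2]
opening: 0.999
finger_force: 0.0
```

Emit:
jog_arm(deltas="0 0 0 0 0 0;0 0 0 0 0 0;0 0 0 0 0 0;0 0 0 0 0 0;0 0 0 0 0 0;0 0 0 0 0 0;0 0 0 0 0 0", gripper=0)

```text
time: 14.78
eef_pos: [0.4373, -0.2362, 0.047]
tcp_rot: [0.58, 0.815, -0.0, 0.001]
contact_force: [2.3, 0.8, 5.7]
opening: 0.647
finger_force: 43.6
```

Emit:
jog_arm(deltas="0 0 0.5 0 0 0;0 0 1 0 0 0;0 0 1 0 0 0;0 0 1 0 0 0;0 0 1 0 0 0;0 0.5 0.5 0 0 0;0.2 1 0 0 0 0.5;0.2 1 0 0 0 0.5;0.2 1 0 0 0 0.5;0.2 1 0 0 0 0.5;0.2 1 0 0 0 0.5;0.2 1 0 0 0 0.5;0.2 1 0 0 0 0.5;0.2 1 0 0 0 0.5;0.2 1 0 0 0 0.5;0.2 1 0 0 0 0.5;0 1 0 0 0 0.5;0 1 0 0 0 0.5;0 1 0 0 0 0.5;0 1 0 0 0 0.5")

```text
time: 17.27
eef_pos: [0.475, 0.0556, 0.1448]
tcp_rot: [0.264, 0.964, -0.0, -0.001]
contact_force: [1.1, 0.3, -3.0]
opening: 0.649
finger_force: 43.2
```

Emit:
jog_arm(deltas="-0.1 1 0 0 0 0.6;-0.1 1 0 0 0 0;-0.1 1 0 0 0 0;-0.1 1 0 0 0 0;-0.1 1 0 0 0 0;-0.1 1 0 0 0 0;-0.1 1 0 0 0 0;-0.1 1 0 0 0 0;-0.1 1 0 0 0 0;0 1 0 0 0 0;0 0 0 0 0 0")

```text
time: 18.65
eef_pos: [0.457, 0.2552, 0.1449]
tcp_rot: [0.235, 0.972, -0.001, -0.001]
contact_force: [0.7, -0.2, -2.8]
opening: 0.65
finger_force: 43.3
```

```bash
python3 st.py
```

```text
18.65 [0.457  0.2552 0.1449] yaw 62.81 F [ 0.7 -0.2 -2.8] 0.6503541183138302 43.32811653614044
```

Emit:
jog_arm(deltas="0.1 -0.07 -1 0 0 0;0 0 -1 0 0 0;0 0 -1 0 0 0;0 0 -0.4 0 0 0;0 0 0 0 0 0")

```text
time: 19.27
eef_pos: [0.4598, 0.2525, 0.0773]
tcp_rot: [0.236, 0.972, -0.001, -0.001]
contact_force: [0.1, 0.5, -3.1]
opening: 0.652
finger_force: 43.3
```

```bash
python3 st.py; python3 - <<'E'
from m import *; import pickle
d=cam("wrist"); cv2.imwrite("pics/w4.png",d["color"]); d["fish"]=1; pickle.dump(d,open("w4.pkl","wb"))
E
```

```text
19.275 [0.4598 0.2525 0.0773] yaw 62.67 F [ 0.1  0.5 -3.1] 0.6515224957298613 43.34683656692505
```

View pics/w4.png

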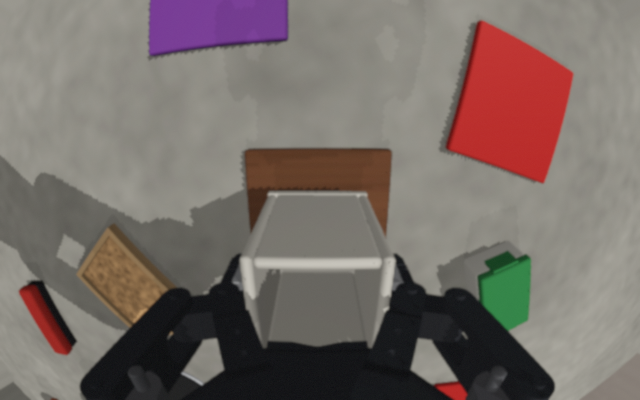

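The square tumbler is held over the walnut coaster. The coaster's far edge is at row 149 (x 245–391) and the foot edge at row 193 (x 271–367). I'll check centring numerically.

```bash
python3 - <<'E'
from m import *; import pickle
d=pickle.load(open("w4.pkl","rb")); H,s,v=hs(d)
br=(H<16)&(s>80)&(v<160)
t=np.radians(62.7); u=np.array([np.cos(t),np.sin(t)]); w=np.array([-u[1],u[0]])
pts=[]
for x in range(255,385,3):
    y=np.nonzero(br[140:175,x])[0][0]+140; pts.append((x,y))
p=plane(d,np.array(pts)-[0,.5],.008)*1000; print("edge pts dir",np.degrees(np.arctan(np.polyfit(p@u,p@w,1)[0])),"w",(p@w).mean())
for y in (155,165,175):
    xs=np.nonzero(br[y,230:410])[0]+230; q=plane(d,[[xs[0]-.5,y],[xs[-1]+.5,y]],.008)*1000; print("coaster u",(q@u).round(1),"mid",(q@u).mean().round(1))
c=np.array([459.8,252.5]); print("tool u,w",c@u,c@w)
q=plane(d,[[271,193.5],[367,193.5],[319,193.5]],.0303)*1000; print("foot u",q@u,"w",q@w)
E
```

```text
edge pts dir 0.10166312646230802 w -243.4840470320335
coaster u [387.5 481.6] mid 434.5
coaster u [387.8 482. ] mid 434.9
coaster u [387.3 481.7] mid 434.5
tool u,w 435.26291639726253 -292.777191067456
foot u [407.34157632 463.46993539 435.38117877] w [-266.22259108 -266.21917527 -266.23064265]
```

Emit:
jog_arm(deltas="-0.11 0.03 -0.4 0 0 0;0 0 -0.3 0 0 0;0 0 -0.15 0 0 0;0 0 -0.1 0 0 0;0 0 -0.05 0 0 0;0 0 0 0 0 0")

```text
time: 20.08
eef_pos: [0.4583, 0.2536, 0.058]
tcp_rot: [0.236, 0.972, 0.0, 0.0]
contact_force: [-1.2, 0.7, -2.2]
opening: 0.654
finger_force: 43.3
```

Emit:
jog_arm(deltas="0 0 -0.05 0 0 0;0 0 -0.05 0 0 0;0 0 0 0 0 0")

```text
time: 20.45
eef_pos: [0.4582, 0.2535, 0.0558]
tcp_rot: [0.236, 0.972, -0.0, -0.0]
contact_force: [-0.5, -0.0, -2.1]
opening: 0.65
finger_force: 43.3
```

Emit:
jog_arm(deltas="0 0 -0.05 0 0 0;0 0 0 0 0 0")

```text
time: 20.7
eef_pos: [0.4584, 0.2536, 0.0551]
tcp_rot: [0.236, 0.972, 0.0, 0.0]
contact_force: [0.2, 0.1, -1.4]
opening: 0.649
finger_force: 43.3
```

Emit:
jog_arm(deltas="0 0 -0.04 0 0 0;0 0 0 0 0 0")

```text
time: 20.95
eef_pos: [0.4584, 0.2537, 0.055]
tcp_rot: [0.236, 0.972, -0.0, -0.0]
contact_force: [-4.0, -1.3, 5.8]
opening: 0.651
finger_force: 44.0
```

Emit:
jog_arm(deltas="0 0 0 0 0 0;0 0 0 0 0 0;0 0 0 0 0 0;0 0 0 0 0 0;0 0 0.5 0 0 0;0 0 1 0 0 0;0 0 1 0 0 0;0 0 1 0 0 0;0 0 1 0 0 0;0.2 -0.1 1 0 0 0;0.8 -0.3 1 0 0 0;1 -0.4 0.5 0 0 0;1 -0.4 0 0 0 0;1 -0.4 0 0 0 0;1 -0.4 0 0 0 0;1 -0.4 0 0 0 0;1 -0.4 0 0 0 0;0.8 -0.4 0 0 0 0;0 0 0 0 0 0", gripper=1)

```text
time: 23.32
eef_pos: [0.615, 0.1887, 0.1934]
tcp_rot: [0.237, 0.972, -0.0, -0.0]
contact_force: [-0.5, 1.4, 0.1]
opening: 1.002
finger_force: 0.0
```

```bash
python3 st.py; python3 - <<'E'
from m import *; import pickle
d=cam("wrist"); cv2.imwrite("pics/w5.png",d["color"]); d["fish"]=1; pickle.dump(d,open("w5.pkl","wb"))
pickle.dump(cam("top"),open("t5.pkl","wb"))
E
```

```text
23.325 [0.615  0.1887 0.1934] yaw 62.6 F [-0.5  1.4  0.1] 1.002040713644402 0.0
```

View pics/w5.png

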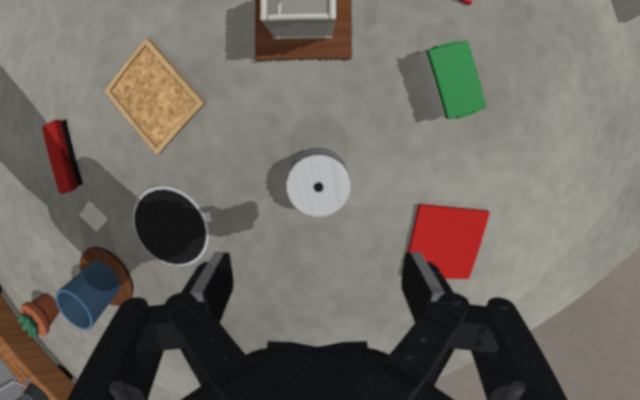

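Weight top is centred at (318,186), pad at (171,225), tray at (155,97), tub lid at (457,79), and the square tumbler stands on its coaster at (300,20).

```bash
python3 - <<'E'
from m import *; import pickle
d=pickle.load(open("w5.pkl","rb")); H,s,v=hs(d)
y,x=np.nonzero(v[177:197,308:328]<90); print("hole",plane(d,[x.mean()+308,y.mean()+177],.044)*1000,len(x))
print("wt",circ(plane(d,blob((s<16)&(v>175),(318,186),25),.044)))
print("pad",circ(plane(d,blob(v<62,(171,225),20),.005)))
print("tray",rect(plane(d,blob((H>12)&(H<25)&(s>70)&(v>130),(155,97),25),.010)))
print("tub",rect(plane(d,blob((H>50)&(H<85)&(s>90),(457,79),25),.036)))
d=pickle.load(open("t5.pkl","rb")); H,s,v=hs(d)
for t in(160,175):
  try:print("sqt top",rect(plane(d,blob((v>t)&(s<30),(219,226),25),.086)))
  except ValueError:print("none")
print("sq",rect(plane(d,blob((H<14)&(s>80)&(v<150)&(H>5),(219,230),25),.008)))
try: print("pad top",circ(plane(d,blob(v<50,(326,179),20),.005)))
except ValueError:print("none")
E
```

```text
hole [[615.09297033 188.75334507]] 57
wt [614.8 189.1  27.7]
pad [ 5.879e+02 -5.000e-01  4.780e+01]
tray (array([448.9,  71. ]), array([104.9,  81.8]), 13.2)
tub (array([582.4, 354.9]), array([45.9, 72.1]), 82.4)
none
noneTraceback (most recent call last):
  File "<stdin>", line 12, in <module>
  File "h.py", line 20, in blob
    return max(cs,key=cv2.contourArea)[:,0]
           ~~~^^^^^^^^^^^^^^^^^^^^^^^^
ValueError: max() iterable argument is empty
```

Emit:
jog_arm(deltas="0 0.01 -1 0 0 0;0 0 -1 0 0 0;0 0 -1 0 0 0;0 0 -1 0 0 0;0 0 -1 0 0 0;0 0 -1 0 0 0;0 0 -1 0 0 0;0 0 -1 0 0 0;0 0 -0.3 0 0 0;0 0 0 0 0 0")

```text
time: 24.68
eef_pos: [0.6141, 0.1898, 0.0276]
tcp_rot: [0.236, 0.972, -0.0, -0.0]
contact_force: [-0.4, -0.1, 0.8]
opening: 1.001
finger_force: 0.0
```

Emit:
jog_arm(deltas="0 0 0 0 0 0;0 0 0 0 0 0;0 0 0 0 0 0;0 0 0 0 0 0;0 0 0 0 0 0;0 0 0 0 0 0;0 0 0 0 0 0", gripper=0, squeeze=50)

```text
time: 25.55
eef_pos: [0.6154, 0.1899, 0.0296]
tcp_rot: [0.236, 0.972, 0.0, 0.001]
contact_force: [-0.0, -0.5, 5.3]
opening: 0.687
finger_force: 55.7
```

Emit:
jog_arm(deltas="0 0 0.5 0 0 0;0 0 1 0 0 0;0 0 0.5 0 0 0;-0.13 -0.95 0 0 0 0;-0.13 -0.95 0 0 0 0;-0.13 -0.95 0 0 0 0;-0.13 -0.95 0 0 0 0;-0.13 -0.95 0 0 0 0;-0.13 -0.95 0 0 0 0;-0.13 -0.95 0 0 0 0;-0.13 -0.95 0 0 0 0;-0.13 -0.95 0 0 0 0;-0.13 -0.93 0 0 0 0;0 0 -0.5 0 0 0;0 0 -0.5 0 0 0;0 0 -0.3 0 0 0;0 0 0 0 0 0")

```text
time: 27.68
eef_pos: [0.5875, 0.0008, 0.041]
tcp_rot: [0.236, 0.972, -0.0, -0.001]
contact_force: [0.5, 0.1, -3.2]
opening: 0.684
finger_force: 54.9
```

Emit:
jog_arm(deltas="0.02 -0.06 -0.1 0 0 0;0 0 -0.08 0 0 0;0 0 -0.05 0 0 0;0 0 -0.05 0 0 0;0 0 0 0 0 0")

```text
time: 28.3
eef_pos: [0.5886, -0.001, 0.0365]
tcp_rot: [0.236, 0.972, -0.0, -0.0]
contact_force: [0.8, -0.1, -2.6]
opening: 0.682
finger_force: 54.9
```

Emit:
jog_arm(deltas="0 0 -0.04 0 0 0;0 0 0 0 0 0")

```text
time: 28.55
eef_pos: [0.5886, -0.001, 0.0357]
tcp_rot: [0.236, 0.972, -0.0, -0.0]
contact_force: [-0.5, -0.3, -3.1]
opening: 0.684
finger_force: 54.9
```

Emit:
jog_arm(deltas="0 0 -0.05 0 0 0;0 0 0 0 0 0")

```text
time: 28.8
eef_pos: [0.5886, -0.001, 0.0347]
tcp_rot: [0.236, 0.972, -0.0, 0.0]
contact_force: [-0.7, -0.2, -2.9]
opening: 0.684
finger_force: 55.0
```

Emit:
jog_arm(deltas="0 0 -0.04 0 0 0;0 0 0 0 0 0")

```text
time: 29.05
eef_pos: [0.5887, -0.001, 0.0347]
tcp_rot: [0.236, 0.972, -0.0, -0.0]
contact_force: [-3.5, -0.0, 3.8]
opening: 0.682
finger_force: 55.5
```

Emit:
jog_arm(deltas="0 0 0 0 0 0;0 0 0 0 0 0;0 0 0 0 0 0;0 0 0 0 0 0;0 0 0.5 0 0 0;0 0 1 0 0 0;0 0 1 0 0 0;0 0 1 0 0 0;0 0.5 1 0 0 0.35;0 1 1 0 0 0.35;0 1 1 0 0 0.35;0 1 0.6 0 0 0.35;0 1 0 0 0 0.35;0 1 0 0 0 0.35;0 1 0 0 0 0.35;0 1 0 0 0 0.35;0 1 0 0 0 0.35;0 1 0 0 0 0.3", gripper=1)

```text
time: 31.3
eef_pos: [0.5886, 0.1903, 0.1758]
tcp_rot: [0.065, 0.998, -0.0, -0.0]
contact_force: [-0.7, -0.1, 0.4]
opening: 1.002
finger_force: 0.0
```

Emit:
jog_arm(deltas="-0.04 1 0 0 0 0;-0.04 1 0 0 0 0;-0.04 1 0 0 0 0;-0.04 1 0 0 0 0;-0.04 1 0 0 0 0;-0.04 1 0 0 0 0;-0.04 1 0 0 0 0;-0.04 1 0 0 0 0;0 0.3 0 0 0 0;0 0 0 0 0 0")

```text
time: 32.55
eef_pos: [0.5822, 0.3553, 0.1758]
tcp_rot: [0.066, 0.998, -0.0, -0.0]
contact_force: [-0.2, -0.8, 0.5]
opening: 0.999
finger_force: 0.0
```

```bash
python3 st.py; python3 - <<'E'
from m import *; import pickle
d=cam("wrist"); cv2.imwrite("pics/w6.png",d["color"]); d["fish"]=1; pickle.dump(d,open("w6.pkl","wb"))
pickle.dump(cam("top"),open("t6.pkl","wb"))
E
```

```text
32.55 [0.5822 0.3553 0.1758] yaw 82.49 F [-0.2 -0.8  0.5] 0.9991660264039285 0.0
```

View pics/w6.png

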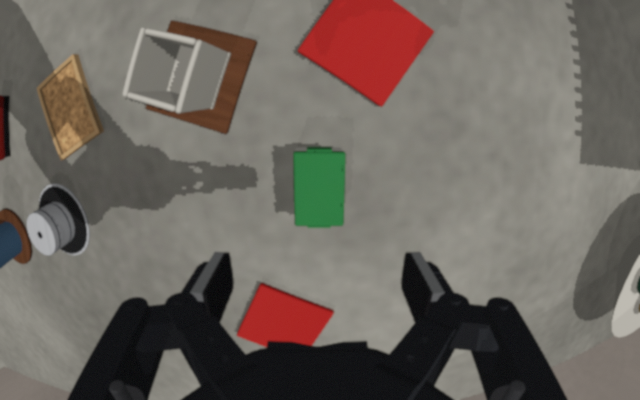

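The tub lid sits at (320,189), square to the fingers. The weight is on its pad at (58,222), and the square tumbler is on its coaster at (190,75).

```bash
python3 - <<'E'
from m import *; import pickle
d=pickle.load(open("w6.pkl","rb")); H,s,v=hs(d)
print("tub",rect(plane(d,blob((H>50)&(H<85)&(s>90),(320,189),25),.036)))
d=pickle.load(open("t6.pkl","rb")); H,s,v=hs(d)
for n,f in dict(sqt=lambda:rect(plane(d,blob((v>165)&(s<30),(219,226),25),.086)),
 sq=lambda:rect(plane(d,blob((H<14)&(s>80)&(v<150)&(H>5),(219,230),25),.008)),
 wt=lambda:circ(plane(d,blob((v>165)&(s<30),(322,178),20),.049)),
 tub=lambda:rect(plane(d,blob((H>50)&(H<85)&(s>90),(176,177),25),.036))).items():
  try: print(n,f())
  except Exception as e: print(n,e)
E
```

```text
tub (array([581. , 356.5]), array([44.7, 73.1]), 82.2)
sqt (array([457.3, 255. ]), array([57. , 56.8]), 61.9)
sq (array([458.4, 253.3]), array([93.3, 92.5]), 63.3)
wt [587.8   0.   28.6]
tub (array([570.9, 358.9]), array([45.5, 49.9]), 81.3)
```

Emit:
jog_arm(deltas="-0.04 0.04 -1 0 0 0;0 0 -1 0 0 0;0 0 -1 0 0 0;0 0 -1 0 0 0;0 0 -1 0 0 0;0 0 -1 0 0 0;0 0 -1 0 0 0;0 0 -0.45 0 0 0;0 0 0 0 0 0")

```text
time: 33.78
eef_pos: [0.581, 0.3556, 0.0259]
tcp_rot: [0.066, 0.998, -0.0, -0.001]
contact_force: [-0.0, 0.0, -0.3]
opening: 0.999
finger_force: 0.0
```

Emit:
jog_arm(deltas="0 0 0 0 0 0;0 0 0 0 0 0;0 0 0 0 0 0;0 0 0 0 0 0;0 0 0 0 0 0;0 0 0 0 0 0;0 0 0 0 0 0;0 0 0 0 0 0", gripper=0, squeeze=25)

```text
time: 34.78
eef_pos: [0.5822, 0.3562, 0.0282]
tcp_rot: [0.066, 0.998, 0.0, 0.001]
contact_force: [-0.7, 0.8, 5.5]
opening: 0.532
finger_force: 28.1
```

Emit:
jog_arm(deltas="0 0 0.5 0 0 0;0 0 1 0 0 0;0 0 1 0 0 0;0 0 1 0 0 0;0 0 1 0 0 0;-0.44 -0.95 1 0 0 0.24;-0.44 -0.95 0 0 0 0.24;-0.44 -0.95 0 0 0 0.24;-0.44 -0.95 0 0 0 0.24;-0.44 -0.95 0 0 0 0.24;-0.44 -0.95 0 0 0 0.24;-0.44 -0.95 0 0 0 0.24;-0.44 -0.95 0 0 0 0.24;-0.44 -0.95 0 0 0 0.24;-0.44 -0.95 0 0 0 0.24;-0.44 -0.95 0 0 0 0.24;-0.44 -0.95 0 0 0 0.24;-0.44 -0.95 0 0 0 0.24;-0.44 -0.95 0 0 0 0.24;-0.44 -0.95 0 0 0 0.26")

```text
time: 37.28
eef_pos: [0.4493, 0.0702, 0.1379]
tcp_rot: [-0.115, 0.993, -0.0, 0.001]
contact_force: [0.4, -0.8, -1.0]
opening: 0.535
finger_force: 27.3
```

Emit:
jog_arm(deltas="0 0 0 0 0 0;0 0 -1 0 0 0;0 0 -1 0 0 0;0 0 -1 0 0 0;0 0 -0.7 0 0 0;0 0 0 0 0 0")

```text
time: 38.02
eef_pos: [0.4489, 0.0712, 0.0622]
tcp_rot: [-0.115, 0.993, 0.0, -0.001]
contact_force: [0.5, 0.0, -0.3]
opening: 0.536
finger_force: 27.3
```

```bash
python3 st.py; python3 - <<'E'
from m import *; import pickle
d=cam("wrist"); cv2.imwrite("pics/w7.png",d["color"]); d["fish"]=1; pickle.dump(d,open("w7.pkl","wb"))
E
```

```text
38.025 [0.4489 0.0712 0.0622] yaw 103.2 F [ 0.5  0.  -0.3] 0.5360917634194997 27.321982830762863
```

View pics/w7.png

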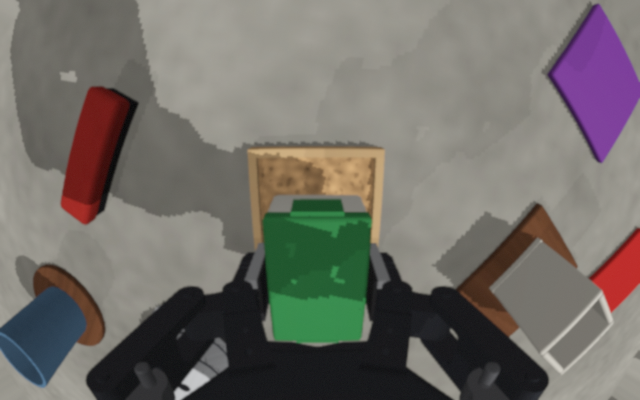

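The tub is held over the tray. The tray's far edge is at row 148 (x 248–383) and the lid's far edge at row 213 (x 265–371). I'll check the centring.

```bash
python3 - <<'E'
from m import *; import pickle
d=pickle.load(open("w7.pkl","rb")); H,s,v=hs(d)
t=np.radians(103.2); u=np.array([np.cos(t),np.sin(t)]); w=np.array([-u[1],u[0]])
tr=(H>8)&(H<26)&(s>60); g=(H>50)&(H<85)&(s>90)
for y in (160,175,190):
    xs=np.nonzero(tr[y,235:400])[0]+235; q=plane(d,[[xs[0]-.5,y],[xs[-1]+.5,y]],.010)*1000; print("tray u",(q@u).round(1),(q@u).mean().round(1))
ys=[(x,np.nonzero(tr[135:180,x])[0][0]+134.5) for x in range(256,378,4)]; p=plane(d,ys,.010)*1000; print("tray edge w",np.median(p@w).round(1),"tilt",np.degrees(np.polyfit(p@u,p@w,1)[0]))
for y in (225,240):
    xs=np.nonzero(g[y,240:400])[0]+240; q=plane(d,[[xs[0]-.5,y],[xs[-1]+.5,y]],.070)*1000; print("lid u",(q@u).round(1),(q@u).mean().round(1))
ys=[(x,np.nonzero(g[190:240,x])[0][0]+189.5) for x in list(range(270,288,3))+list(range(350,366,3))]; p=plane(d,ys,.070)*1000; print("lid edge w",np.median(p@w).round(1),np.degrees(np.polyfit(p@u,p@w,1)[0]))
c=np.array([448.9,71.2]); print("tool",c@u,c@w)
E
```

```text
tray u [-74.2   6.5] -33.8
tray u [-74.1   6.4] -33.9
tray u [-74.1   6.4] -33.9
tray edge w -399.0 tilt -0.09571356441064885
lid u [-55.8 -11.2] -33.5
lid u [-55.9 -11.2] -33.5
lid edge w -416.7 -0.010028526084642638
tool -33.187887708104356 -453.2981514516403
```

Emit:
jog_arm(deltas="-0.03 0 -0.5 0 0 0;0 0 -0.5 0 0 0;0 0 -0.2 0 0 0;0 0 -0.1 0 0 0;0 0 -0.05 0 0 0;0 0 0 0 0 0")

```text
time: 38.83
eef_pos: [0.449, 0.0708, 0.036]
tcp_rot: [-0.115, 0.993, -0.0, 0.0]
contact_force: [-0.3, 0.6, -0.7]
opening: 0.532
finger_force: 27.3
```

Emit:
jog_arm(deltas="0 0 -0.05 0 0 0;0 0 0 0 0 0")

```text
time: 39.08
eef_pos: [0.4489, 0.0708, 0.035]
tcp_rot: [-0.115, 0.993, -0.0, 0.0]
contact_force: [-0.2, -0.0, 0.0]
opening: 0.534
finger_force: 27.3
```

Emit:
jog_arm(deltas="0 0 -0.05 0 0 0;0 0 0 0 0 0")

```text
time: 39.33
eef_pos: [0.4488, 0.0708, 0.0339]
tcp_rot: [-0.115, 0.993, 0.0, -0.0]
contact_force: [-0.6, 0.2, -0.5]
opening: 0.531
finger_force: 27.3
```

Emit:
jog_arm(deltas="0 0 -0.04 0 0 0;0 0 0 0 0 0")

```text
time: 39.58
eef_pos: [0.4489, 0.0708, 0.0332]
tcp_rot: [-0.115, 0.993, -0.0, 0.0]
contact_force: [0.0, -0.1, 0.5]
opening: 0.532
finger_force: 27.3
```

Emit:
jog_arm(deltas="0 0 -0.03 0 0 0;0 0 0 0 0 0")

```text
time: 39.83
eef_pos: [0.4489, 0.0707, 0.0331]
tcp_rot: [-0.115, 0.993, 0.0, -0.0]
contact_force: [-2.8, -0.6, 6.2]
opening: 0.534
finger_force: 28.0
```

Emit:
jog_arm(deltas="0 0 0 0 0 0;0 0 0 0 0 0;0 0 0 0 0 0;0 0 0 0 0 0;0 0 0.5 0 0 0;0 0 1 0 0 0;0 0 1 0 0 0;0 0 1 0 0 0;0 0 1 0 0 0;0 0 1 0 0 0;0 0 1 0 0 0;0 0 1 0 0 0;0 0 1 0 0 0;0 1 0.5 0 0 0;0 1 0 0 0 0;0 1 0 0 0 0;0 1 0 0 0 0;0 1 0 0 0 0;0 1 0 0 0 0;0 1 0 0 0 0", gripper=1)

```text
time: 42.32
eef_pos: [0.4487, 0.2115, 0.2132]
tcp_rot: [-0.115, 0.993, 0.0, 0.0]
contact_force: [0.0, 0.1, -0.3]
opening: 1.0
finger_force: 0.0
```

Emit:
jog_arm(deltas="0 1 0 0 0 0;0 1 0 0 0 0;0 1 0 0 0 0;0 1 0 0 0 0;0 1 0 0 0 0;0 1 0 0 0 0;0 1 0 0 0 0;0 1 0 0 0 0;0 1 0 0 0 0;0 1 0 0 0 0;0 1 0 0 0 0;0 1 0 0 0 0;0 1 0 0 0 0;0 1 0 0 0 0;0 1 0 0 0 0;0 1 0 0 0 0;0 0 0 0 0 0")

```text
time: 44.45
eef_pos: [0.4485, 0.5321, 0.2122]
tcp_rot: [-0.116, 0.993, -0.0, -0.0]
contact_force: [0.8, -0.5, -0.0]
opening: 1.001
finger_force: 0.0
```

```bash
python3 st.py; python3 - <<'E'
from m import *
d=cam("top"); H,s,v=hs(d); cv2.imwrite("pics/t8.png",d["color"])
for n,f in dict(sqt=lambda:rect(plane(d,blob((v>165)&(s<30),(219,226),25),.086)),
 sq=lambda:rect(plane(d,blob((H<14)&(s>80)&(v<150)&(H>5),(219,230),25),.008)),
 wt=lambda:circ(plane(d,blob((v>165)&(s<30),(322,178),20),.049)),
 tray=lambda:rect(plane(d,blob((H>12)&(H<25)&(s>70)&(v>130),(296,236),25),.010)),
 tub=lambda:rect(plane(d,blob((H>50)&(H<85)&(s>90),(296,236),25),.041))).items():
  try: print(n,f())
  except Exception as e: print(n,e)
E
```

```text
44.45 [0.4485 0.5321 0.2122] yaw 103.27 F [ 0.8 -0.5 -0. ] 1.001312551962817 0.0
sqt max() iterable argument is empty
sq (array([458.1, 253.5]), array([92.7, 92.5]), 62.9)
wt [ 5.877e+02 -2.000e-01  2.770e+01]
tray (array([448. ,  71.4]), array([104.8,  81. ]), 13.3)
tub (array([448. ,  71.7]), array([70.7, 43.8]), 13.4)
```

View pics/t8.png

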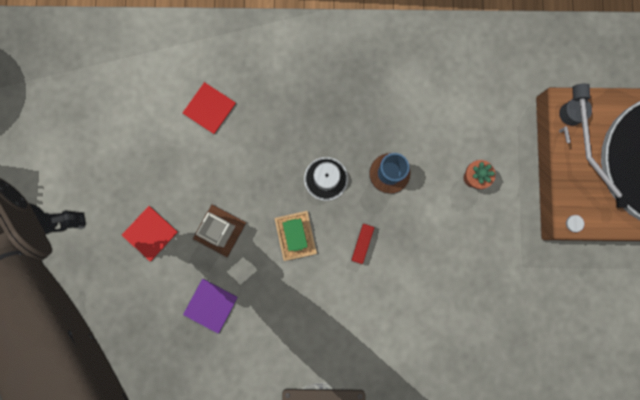

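All four are in place: blue tumbler (392,170), square tumbler (217,229), weight (326,178) and tub (296,236). The pot and brush haven't moved. Handing in.

```bash
python3 -c "
from plant import ctrl; print(ctrl.sign_off())"
```

```text
the job is handed in; nothing more can be done
None
```

I put all four things back in the order you listed, each within about 2 mm of the middle of its place by camera, and handed the job in at about 44 s; the sign-off gave no verdict.

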